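# Feel the end float of a dough roller's shaft, set it in the middle and clamp it

## Task

The roller shaft of the dough machine has been put back loose after cleaning: take it by the black disc on its end, push it in until it bears lightly but definitely on its inner stop for a moment, then pull it out until it bears the same way on its outer stop, without straining either stop. Then leave the shaft halfway between the two stops that you felt, let go, and swing the clamp lever on top of the machine right over to its other end so that the shaft stays centred. Leave the other kitchen things where they are.

Things in the scene. Friction and masses are not known exactly. Their poses are not given: they have to be found in the camera images.
- machine: dough roller: bare metal box fixed to the table, 170 (x) x 230 (y) x 140 mm high. Origin on the table under the middle of the face the shaft comes out of; this face looks along its +y, the box reaches from y = 0 to -230 and x = -85 to +85; a chute reaches 150 mm to +x, under 60 mm high.
- nose (a point): centre of the front of the bearing nose (60 mm wide, 16 mm out of the box, 100 mm high) through which the shaft slides. Two rubber-faced stops hidden in the box (inner_face, outer_face) limit the travel of a collar on it, each 7 to 18 mm (differs each time) from where the disc centre is 99 mm out from here. They give 0.17 mm per N; 4 N or more on a stop for 0.2 s counts as felt; over 22 N damages it.
- roller_shaft: sliding shaft. Origin at the centre of its black grip disc (72 mm diameter, 16 mm thick along y), 100 mm above the table; y points out of the machine along the shaft. A bare 20 mm shaft joins the disc to the nose; a 4 mm screw head is on its outer side. Slides along y only, 2.5 N friction, does not turn, stays where left. Starts between the stops, touching neither.
- clamp (a joint): clamp lever on top of the machine: 0 to 0.1 rad as found, leaning to the machine's -x; 1.0 rad fully swung over to its +x (0.85 or more counts as over). It turns about the machine's y axis, takes about 1 N at the ball, and stays where it is left; swinging it does not move the shaft.
- clamp_tip (a point): centre of the black ball (26 mm diameter) on the clamp lever's 10 mm rod, 80 mm from the pivot. The pivot is at x = 0, y = -140, z = 162 mm in the machine's frame. At 0 rad the ball is 38 mm to -x of the pivot and 232 mm above the table; fully over, 38 mm to +x at the same height.
- flour_tin: small metal tin, 48 mm diameter, 62 mm high, standing on the machine's top; leave it. Origin under its centre.
- dough_bowl: steel bowl, 110 mm wide, 45 mm high, beyond the disc; leave it. Origin under its centre.
- cutter: steel ring cutter, 76 mm diameter, 30 mm high; leave it. Origin under its centre.
- turner: spatula lying on the table; leave it.
- spice_jar: amber jar, 64 mm diameter, 100 mm high; leave it. Origin under its centre.
- steel_cup: steel cup, 72 mm diameter, 80 mm high; leave it. Origin under its centre.
- ladle_spoon: spoon lying on the table; leave it.

How it is judged (in metres and radians):
On the way, in this order (a step that is already met when the one before it is completed fails the run):
1. the shaft bears on its inner stop with at least 4 N (contact force between roller_shaft and inner_face above 4 N), for 0.2 s.
2. the shaft bears on its outer stop with at least 4 N (contact force between roller_shaft and outer_face above 4 N), for 0.2 s.
3. the shaft rests halfway between its stops (within 2 mm) (((distance between collar and inner_face between 0.013 and 0.018 m and distance between collar and outer_face between 0.013 and 0.018 m) or (distance between collar and inner_face between 0.014 and 0.019 m and distance between collar and outer_face between 0.014 and 0.019 m) or (distance between collar and inner_face between 0.015 and 0.02 m and distance between collar and outer_face between 0.015 and 0.02 m) or (distance between collar and inner_face between 0.016 and 0.021 m and distance between collar and outer_face between 0.016 and 0.021 m) or (distance between collar and inner_face between 0.017 and 0.022 m and distance between collar and outer_face between 0.017 and 0.022 m) or (distance between collar and inner_face between 0.018 and 0.023 m and distance between collar and outer_face between 0.018 and 0.023 m) or (distance between collar and inner_face between 0.019 and 0.024 m and distance between collar and outer_face between 0.019 and 0.024 m) or (distance between collar and inner_face between 0.02 and 0.025 m and distance between collar and outer_face between 0.02 and 0.025 m) or (distance between collar and inner_face between 0.021 and 0.026 m and distance between collar and outer_face between 0.021 and 0.026 m) or (distance between collar and inner_face between 0.022 and 0.027 m and distance between collar and outer_face between 0.022 and 0.027 m) or (distance between collar and inner_face between 0.023 and 0.028 m and distance between collar and outer_face between 0.023 and 0.028 m) or (distance between collar and inner_face between 0.024 and 0.029 m and distance between collar and outer_face between 0.024 and 0.029 m) or (distance between collar and inner_face between 0.025 and 0.03 m and distance between collar and outer_face between 0.025 and 0.03 m) or (distance between collar and inner_face between 0.026 and 0.031 m and distance between collar and outer_face between 0.026 and 0.031 m) or (distance between collar and inner_face between 0.027 and 0.032 m and distance between collar and outer_face between 0.027 and 0.032 m)) and linear speed of roller_shaft below 0.002 m/s), for 0.3 s.
4. the clamp lever is swung over (0.85 rad or more) (value of joint clamp above 0.85 rad), for 0.2 s.
At the end, for the whole second after the job is handed in: The shaft is at rest halfway between its inner and outer stops, within 2 mm, and the clamp lever is swung over to at least 0.85 rad of its 1.0 (all of step 3 and value of joint clamp above 0.85 rad); the robot touches nothing.
It fails at once if a stop is pressed with more than 22 N (contact force between roller_shaft and inner_face above 22 N or contact force between roller_shaft and outer_face above 22 N).
It fails at once if a bystander is moved by more than 30 mm (distance of any of flour_tin, dough_bowl, cutter, turner, spice_jar, steel_cup, ladle_spoon from where it was at the start of the episode above 0.03 m).
It also fails if it takes over 64 s, if anything falls off the work surface, if the arm or the gripper's body presses on something with over 40 N, if the wrist force passes 120 N, or if a joint passes its speed limit or range.

## Robot

A 7-joint arm with a two-finger parallel gripper is mounted at the origin on the work surface. World frame = base frame: x ahead of the robot, y to its left, z up, the work surface at z = 0. Lengths are in m, angles in degrees, forces in N, time in s.
With the tool pointing down it reaches from about 0.35 to 0.9 m from the base axis. Payload 19.9 kg.
Tool frame: the origin (TCP) lies on the centre line of the jaws, within the pads' length; the fingertips stand 19 mm ahead of it and the grasp point (between the pads) is the TCP; x points along the fingers, y is the direction in which the jaws open and shut, and the axes are right-handed (so a half turn about x gives the same grasp; the last joint's range is limited). The gripper opens to 85 mm and grips with 20 to 120 N. Pads are 22 mm wide; open, the fingers measure 114 mm over their backs; the gripper's body (76 mm by 85 mm) begins 54 mm behind the grasp point. The pads swing forward as they close: fully open they stand 13 mm farther back than shut.
Start: joints at [70.273, 23.915, -0.59, 92.452, 0.269, 63.638, -3.037], TCP at [0.186, -0.597, 0.25] pointing down, gripper open.
Joint ranges: [-161.28, 161.28], [-22.2, 115.67], [-73.04, 71.86], [3.21, 147.25], [-68.34, 248.33], [10.77, 114.83], [-161.83, 161.83]. Speed limits (degrees/s): [108.29, 108.29, 136.94, 136.94, 172.46, 172.46, 172.46].

## Interface

Orientations are given as a 3x3 rotation matrix whose columns are the frame's x, y, z axes.
In Python, from cell import manip, eyes gives the robot as it stands.
- The arm moves only by the shell command python3 -m handwheel 'ROWS' [FORCE]. ROWS is JSON, one flat list of numbers, 7 for each row, row after row: the turn, a rotation vector about the tool's x, y, z in rad, then the shift along the tool's x, y, z in mm, then the finger opening in mm, from 0 to 85.4. A call has 1 to 12 rows; each row is the pose to reach, as a shift and turn from the pose commanded when the call began, along the tool's axes at that moment; what a row does not reach only later rows make up. A row lasts 1/8 s, in which the tool goes at most 62.5 mm and 10.7 degrees, less where a joint would pass 70% of its speed; a pose out of reach is approached as far as the arm can. A call with a gripper value outside its range is refused whole. The fingers move at their own pace and stop on an object; FORCE is the grip in N (left out, the last holds). Time passes only in rows, so rows that repeat a pose let the fingers close. It gives the time, the measured TCP pose, the force and the opening at its end, in the units of the state.
- manip.get_obs(): the state, without advancing time (a new reading comes with each control period).
- eyes.read_camera(name): name is "scene" or "top" or "wrist"; returns a dict with "image" (420x560x3 uint8, red, green, blue), "fovy" (degrees; the focal length in pixels is half the picture's height over the tangent of half this angle, whatever the lens; pixels are square), "cx", "cy" (the principal point, pixels), "position" and "orientation" of the camera in the world. Camera axes: x right, y down, z forward; pixel columns grow to the right and rows downward; lengths in m; the calibration is good to about 2 mm. A picture is of the moment at which its call begins. There is no depth.
- manip.hand_in(): hands the job in, once; it reports no verdict.
Trained networks look in the newest picture that a camera, given by its name, has taken for a name from the list of things; names that differ only in an ending like _2 or _b are one class to them, and where a whole thing is asked for, a point or a joint stands for the part that bears it (a point fixed in the world has none). Each returns a list of dicts, best first, with "score" (0 to 1); they miss things now and then, are a little off and sometimes report something else, mostly with a low value. They report only what shows in the picture. A call takes as long as a camera call.
- eyes.boxes_of(camera, name): "pixel" ([column, row] in pixels, amid what is visible of it).
- eyes.masks_of(camera, name): "mask" (420x560 bool, what is visible of it) and "pixel" ([column, row] in pixels, amid what is visible of it).
- eyes.place_of(camera, name): "pixel" ([column, row] in pixels: a listed point, or the origin of a listed thing).
The state is a dict: "time": time; "joint_pos": joint angles; "joint_vel": joint speeds; "effort": joint torques, N m; "position": TCP position; "eef_rot": TCP orientation; "ft_force": force on the tool from outside, world axes, zero at the start; "moment": the same for the moment, N m; "opening": finger opening in m.
Only numpy, scipy, OpenCV 4.12 (cv2) and the standard library are available. Lean on these libraries where they do the work, as an engineer would, in place of code of your own. Each camera call takes 0.05 s, during which the arm holds its last target.

## Working session

There is one attempt and no reset: what is moved stays moved. The work goes in short steps, Python scripts to look and compute and a shell command to move; the robot and the scene stay as the last step left them, time stands still between calls to the robot, and variables do not carry over. Pictures are saved under pics/ and viewed, and the job is handed in when it is done.

```bash
ls; mkdir -p pics; python3 - <<'E'
from cell import manip, eyes
import cv2
o=manip.get_obs()
for k,v in o.items(): print(k,v)
for c in ["scene","top","wrist"]:
    r=eyes.read_camera(c); cv2.imwrite(f"pics/{c}0.png",r["image"][:,:,::-1]); print(c,r["fovy"],r["cx"],r["cy"],r["position"],r["orientation"])
    if c!="wrist":
        for n in ["nose","roller_shaft","clamp_tip","machine","flour_tin","dough_bowl","cutter","spice_jar","steel_cup"]:
            print(n,[(x["pixel"],round(x["score"],2)) for x in eyes.place_of(c,n)[:2]])
E
```

```text
pics
time 0.0
joint_pos [70.27400002 23.94778852 -0.58925776 92.48411681  0.26907219 63.63856538
 -3.03724858]
joint_vel [ 0.10402505 -0.05196014  0.00146173  0.00336666 -0.03414591  0.01227547
 -0.00032426]
effort [ 4.26052356e-04 -8.64449358e+01  6.78679459e-01 -4.34897125e+01
  1.90117734e-02  7.46329199e-03  7.02225589e-05]
position [ 0.18625007 -0.59627388  0.2496734 ]
eef_rot [[-4.49001990e-04  2.98158589e-01 -9.54516241e-01]
 [ 1.11972201e-03 -9.54515589e-01 -2.98158912e-01]
 [-9.99999272e-01 -1.20266679e-03  9.47246630e-05]]
ft_force [ 0.18388141 -0.36097539 -0.64250368]
moment [-0.02503141 -0.02509962 -0.03592354]
opening 0.08538586686893858
scene 44.60128578702019 282.13959847356637 207.73285840687586 [1.53156106 0.6307053  1.10213593] [[-0.48574869  0.54926543 -0.67996742]
 [ 0.87409736  0.30649794 -0.37684589]
 [ 0.00142019 -0.77741012 -0.62899244]]
nose [([273.0, 224.5], 0.8)]
roller_shaft [([303.6, 234.1], 0.56)]
clamp_tip [([245.7, 163.8], 0.64)]
machine [([271.7, 245.5], 0.63)]
flour_tin [([222.2, 188.9], 0.7), ([326.4, 236.7], 0.27)]
dough_bowl [([278.2, 289.5], 0.95
[... 296 characters left out ...]
4  0.11127017]
 [-0.99985749 -0.00938581 -0.01403245]
 [ 0.01498925 -0.11114532 -0.99369112]]
nose [([285.3, 198.2], 0.72)]
roller_shaft [([251.2, 191.0], 0.74)]
clamp_tip [([339.1, 214.7], 0.55)]
machine [([292.1, 204.6], 0.84)]
flour_tin [([387.5, 268.9], 0.6), ([355.4, 206.6], 0.49)]
dough_bowl [([258.6, 156.9], 0.65)]
cutter [([250.9, 232.1], 0.48)]
spice_jar [([176.6, 217.0], 0.56)]
steel_cup [([174.2, 174.6], 0.78), ([252.3, 191.6], 0.57)]
wrist 69.9260514102875 279.038076683683 204.73001249967712 [ 0.26093047 -0.57422392  0.37313696] [[ 2.98280979e-01 -9.09943896e-01 -2.88150246e-01]
 [-9.54478105e-01 -2.84383895e-01 -8.99852573e-02]
 [-6.37539214e-05  3.01873992e-01 -9.53347832e-01]]
```

View pics/scene0.png

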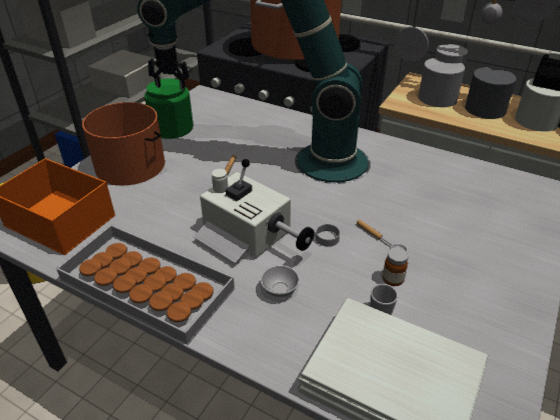

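View pics/top0.png

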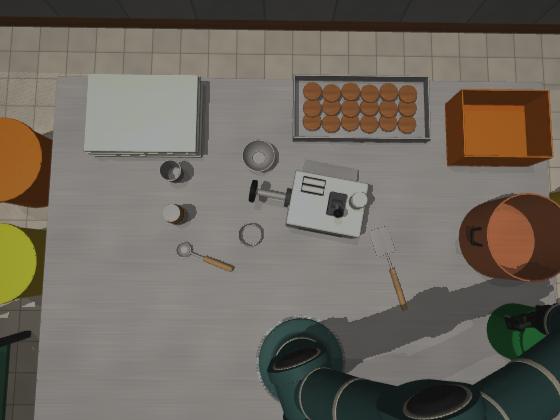

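```bash
cat > h.py <<'E'
import numpy as np, cv2
from cell import manip, eyes
def proj(r,P):
    P=np.atleast_2d(P);q=(P-r["position"])@np.array(r["orientation"])
    f=r["image"].shape[0]/2/np.tan(np.radians(r["fovy"]/2))
    return np.c_[r["cx"]+f*q[:,0]/q[:,2], r["cy"]+f*q[:,1]/q[:,2]]
def ray(r,p):
    f=r["image"].shape[0]/2/np.tan(np.radians(r["fovy"]/2))
    d=np.array(r["orientation"])@np.array([(p[0]-r["cx"])/f,(p[1]-r["cy"])/f,1]); return np.array(r["position"]),d
def atz(r,p,z):
    o,d=ray(r,p); return o+d*(z-o[2])/d[2]
def tri(rs,ps):
    A=np.zeros((3,3));b=np.zeros(3)
    for r,p in zip(rs,ps):
        o,d=ray(r,p);d=d/np.linalg.norm(d);M=np.eye(3)-np.outer(d,d);A+=M;b+=M@o
    return np.linalg.solve(A,b)
E
python3 - <<'E'
from h import *
np.set_printoptions(precision=4,suppress=True)
s=eyes.read_camera("scene");t=eyes.read_camera("top")
for n,a,b,z in [("nose",(273,224.5),(285.3,198.2),.1),("shaft",(303.6,234.1),(251.2,191),.1),("tip",(245.7,163.8),(339.1,214.7),.232),("mach",(271.7,245.5),(292.1,204.6),0),("bowl",(278.2,289.5),(258.6,156.9),0),("cutter",(328.2,241),(250.9,232.1),0),("jar",(391.8,277.3),(176.6,217),0),("cup",(380.3,313.5),(174.2,174.6),0),("tin",(222.2,188.9),(387.5,268.9),.14)]:
    print(n,tri([s,t],[a,b]),atz(s,a,z),atz(t,b,z))
E
```

```text
nose [0.5237 0.0483 0.0949] [0.5312 0.0452 0.1   ] [0.52   0.0543 0.1   ]
shaft [0.541  0.1571 0.1179] [0.5248 0.1447 0.1   ] [0.5419 0.162  0.1   ]
tip [ 0.4562 -0.0947  0.2284] [ 0.4601 -0.0893  0.232 ] [ 0.457  -0.0963  0.232 ]
mach [ 0.5127  0.0288 -0.0086] [0.5207 0.0333 0.    ] [0.5116 0.0293 0.    ]
bowl [0.6737 0.1438 0.0047] [0.6704 0.141  0.    ] [0.6745 0.1447 0.    ]
cutter [ 0.4153  0.1726 -0.0028] [0.4155 0.1792 0.    ] [0.4176 0.1668 0.    ]
jar [0.4672 0.4124 0.0025] [0.4669 0.4086 0.    ] [0.466  0.4165 0.    ]
cup [0.6105 0.4282 0.0008] [0.6105 0.4269 0.    ] [0.6101 0.4297 0.    ]
tin [ 0.2989 -0.305  -0.0478] [ 0.501 -0.155  0.14 ] [ 0.303  -0.2546  0.14  ]
```

```bash
python3 - <<'E'
from h import *
s=cv2.imread("pics/scene0.png");t=cv2.imread("pics/top0.png")
a=cv2.resize(s[140:290,190:350],None,fx=5,fy=5,interpolation=cv2.INTER_CUBIC)[:600]
b=cv2.resize(t[140:260,235:395],None,fx=5,fy=5,interpolation=cv2.INTER_CUBIC)
a=cv2.resize(s[150:270,190:350],None,fx=5,fy=5,interpolation=cv2.INTER_CUBIC)
cv2.imwrite("pics/s_z.png",a);cv2.imwrite("pics/t_z.png",b)
E
```

```text
(no output)
```

View pics/s_z.png

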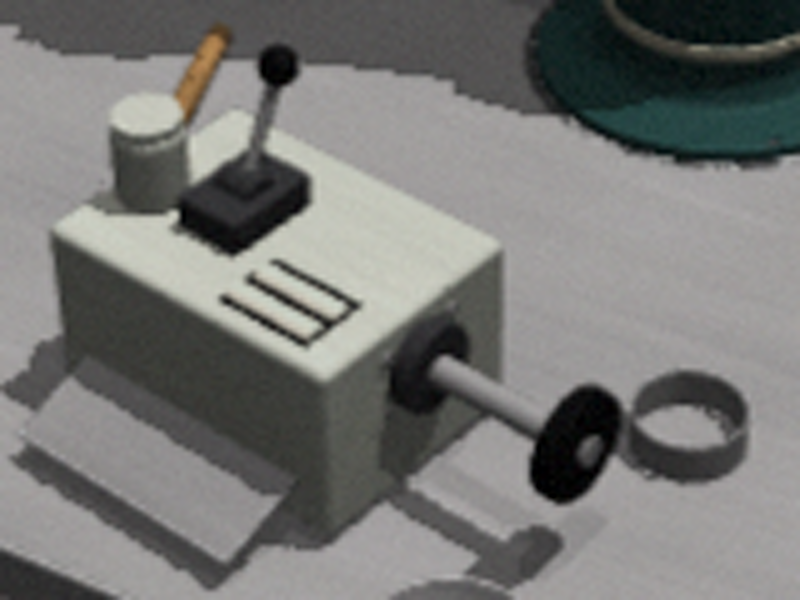

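View pics/t_z.png

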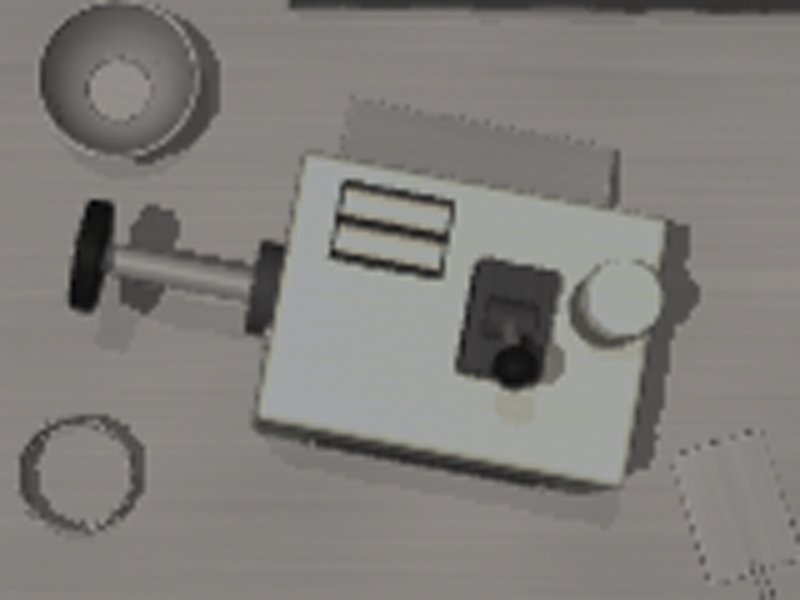

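```bash
cat > fit.py <<'E'
from h import *
from scipy.optimize import least_squares
np.set_printoptions(precision=4,suppress=True)
s=eyes.read_camera("scene");t=eyes.read_camera("top")
c=lambda u,off:(np.array(u)+.5)/5-.5+off
T=[((306,153),(.085,0,.14)),((667,222),(.085,-.23,.14)),((622,487),(-.085,-.23,.14)),((258,418),(-.085,0,.14))]
S=[((502,247),(-.085,0,.14)),((328,382),(.085,0,.14)),((52,235),(.085,-.23,.14)),((330,530),(.085,0,0))]
def W(p,P):
    a=p[2];R=np.array([[np.cos(a),-np.sin(a),0],[np.sin(a),np.cos(a),0],[0,0,1]])
    return R@np.array(P)+[p[0],p[1],0]
def res(p):
    return np.concatenate([proj(t,W(p,P))[0]-c(u,(235,140)) for u,P in T]+[proj(s,W(p,P))[0]-c(u,(190,150)) for u,P in S])
f=least_squares(res,[.52,.03,-.1],loss='soft_l1');p=f.x
print(p,np.degrees(p[2]));print(f.fun.reshape(-1,2))
print("nose",W(p,(0,.016,.1)),"disc nominal",W(p,(0,.115,.1)),"y axis",W(p,(0,1,0))-W(p,(0,0,0)))
for q in (-.04,0,.04):print("disc at",q,proj(t,W(p,(0,.115+q,.1))),proj(s,W(p,(0,.115+q,.1))))
print("tip0",W(p,(-.038,-.14,.232)),proj(t,W(p,(-.038,-.14,.232))),"pivot",W(p,(0,-.14,.162)))
E
python3 fit.py
```

```text
[ 0.5198  0.0405 -0.1756] -10.063261135845842
[[-0.748  -0.4608]
 [ 0.52   -0.6313]
 [ 0.5308  0.7621]
 [-1.1867  0.683 ]
 [ 1.2225 -1.0898]
 [-0.8519  0.1873]
 [-1.6011 -1.4359]
 [ 0.2591  5.4398]]
nose [0.5226 0.0562 0.1   ] disc nominal [0.5399 0.1537 0.1   ] y axis [0.1747 0.9846 0.    ]
disc at -0.04 [[266.2883 193.961 ]] [[293.1309 232.3423]]
disc at 0 [[253.8156 191.6423]] [[303.9797 238.1552]]
disc at 0.04 [[241.347  189.3243]] [[315.1188 244.1237]]
tip0 [ 0.4579 -0.0907  0.232 ] [[337.1344 214.3575]] pivot [ 0.4954 -0.0974  0.162 ]
```

```bash
python3 -m handwheel '[0,0,0,-60,0,0,60, 0,0,0,-120,0,0,60, 0,0,0,-170,-20,-18,60, 0.1,0,0,-170,-64,-58,60, 0.2,0,0,-170,-108,-98,60, 0.3,0,0,-170,-152,-138,60, 0.4,0,0,-170,-196,-178,60, 0.478,0,0,-170,-240,-218,60, 0.478,0,0,-170,-284,-258,60, 0.478,0,0,-170,-328,-298,60, 0.478,0,0,-170,-372,-338,60, 0.478,0,0,-170,-416,-378,60]' 40; python3 -c "
from cell import manip
import numpy as np
o=manip.get_obs();np.set_printoptions(precision=4,suppress=True);print(o['position'],o['eef_rot'],o['joint_pos'])"
```

```text
time: 2.75
position: [0.4235, -0.0849, 0.4206]
eef_rot: [[0.001, -0.174, -0.985], [-0.001, -0.985, 0.174], [-1.0, 0.0, -0.001]]
ft_force: [1.8, -1.4, 0.7]
opening: 0.0604
[ 0.4235 -0.0849  0.4206] [[ 0.0007 -0.1744 -0.9847]
 [-0.0005 -0.9847  0.1744]
 [-1.      0.0004 -0.0008]] [ 37.1747  -3.1788 -28.2839 102.745   -1.5051  80.0135 -90.8588]
```

```bash
python3 -m handwheel '[0,0,0,0,-56,-16,60, 0,0,0,0,-112,-32,60, 0,0,0,0,-168,-48,60, 0,0,0,0,-224,-64,60, 0,0,0,40,-257,-74,60, 0,0,0,90,-257,-74,60, 0,0,0,140,-257,-74,60, 0,0,0,170,-257,-74,60, 0,0,0,170,-257,-74,60]'; python3 - <<'E'
from h import *
np.set_printoptions(precision=4,suppress=True)
o=manip.get_obs();print(o['position'],o['joint_pos'])
r=eyes.read_camera("wrist");cv2.imwrite("pics/w1.png",r["image"][:,:,::-1])
for n in["roller_shaft","nose"]:
  for q in eyes.place_of("wrist",n)[:2]:print(n,q["pixel"],q["score"],atz(r,q["pixel"],.1))
r=eyes.read_camera("top");cv2.imwrite("pics/t1.png",r["image"][:,:,::-1])
E
```

```text
time: 3.88
position: [0.54, 0.1531, 0.2488]
eef_rot: [[-0.003, -0.174, -0.985], [-0.0, -0.985, 0.174], [-1.0, 0.001, 0.003]]
ft_force: [0.7, 0.5, -0.0]
opening: 0.06
[0.54   0.1531 0.2488] [  13.6799   22.2647  -41.0935  100.5998   16.112    63.3657 -132.6807]
roller_shaft [274.6, 195.9] 0.92 [0.541  0.1564 0.1   ]
nose [384.6, 192.7] 0.81 [0.5261 0.0544 0.1   ]
```

View pics/w1.png

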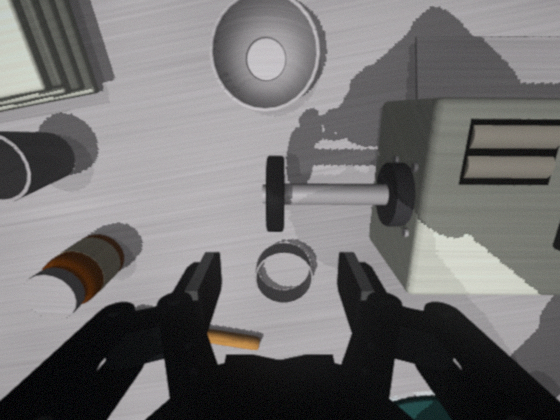

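```bash
python3 -m handwheel '[0,0,0,30,-3,0,60, 0,0,0,60,-3,0,60, 0,0,0,85,-3,0,60, 0,0,0,105,-3,0,60, 0,0,0,115,-3,0,60, 0,0,0,115,-3,0,60]'; python3 - <<'E'
from h import *
r=eyes.read_camera("wrist");cv2.imwrite("pics/w2.png",r["image"][:,:,::-1])
print(eyes.place_of("wrist","roller_shaft")[:1])
E
```

```text
time: 4.82
position: [0.5414, 0.1564, 0.1353]
eef_rot: [[-0.0, -0.174, -0.985], [0.0, -0.985, 0.174], [-1.0, -0.0, 0.0]]
ft_force: [-0.2, 1.2, 0.0]
opening: 0.0604
[{'pixel': [278.1, 247.9], 'score': 0.65}]
```

View pics/w2.png

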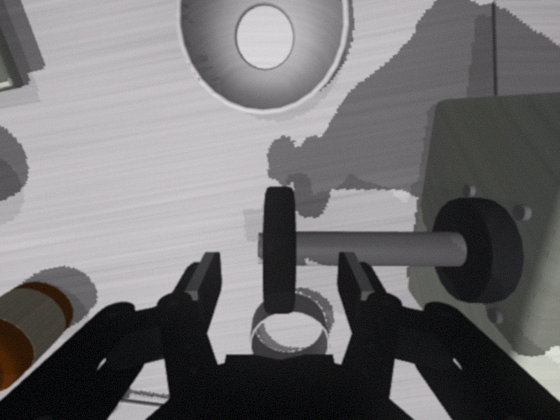

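```bash
python3 -m handwheel '[0,0,0,0,0,0,40, 0,0,0,0,0,0,20, 0,0,0,0,0,0,5, 0,0,0,0,0,0,5, 0,0,0,0,0,0,5, 0,0,0,0,0,0,5, 0,0,0,0,0,0,5, 0,0,0,0,0,0,5]' 50; python3 - <<'E'
from h import *
print(manip.get_obs())
r=eyes.read_camera("wrist");cv2.imwrite("pics/w3.png",r["image"][:,:,::-1])
E
```

```text
time: 5.92
position: [0.5415, 0.1565, 0.1358]
eef_rot: [[0.0, -0.174, -0.985], [0.0, -0.985, 0.174], [-1.0, -0.0, -0.0]]
ft_force: [-1.3, -0.5, 6.2]
opening: 0.0148
{'time': 5.925, 'joint_pos': array([   9.81867514,   30.31092139,  -37.32428015,  105.96184344,
         23.05117422,   51.41797521, -138.43701887]), 'joint_vel': array([-0.01346523, -0.02828775, -0.02902811, -0.10564423, -0.02214178,
       -0.04473331, -0.06844761]), 'effort': array([ -0.13643273, -77.0198822 , -12.77234226, -33.97573471,
         0.2854855 ,  -0.51046047,   0.14644438]), 'position': array([0.54147927, 0.15649227, 0.13577854]), 'eef_rot': array([[ 4.92124570e-04, -1.74478204e-01, -9.84660913e-01],
       [ 1.27578886e-04, -9.84661013e-01,  1.74478286e-01],
       [-9.99999871e-01, -2.11486994e-04, -4.62316143e-04]]), 'ft_force': array([-1.34209046, -0.46202043,  6.15421035]), 'moment': array([-0.04215943,  0.42463045, -0.18710018]), 'opening': 0.014765141303906897}
```

View pics/w3.png

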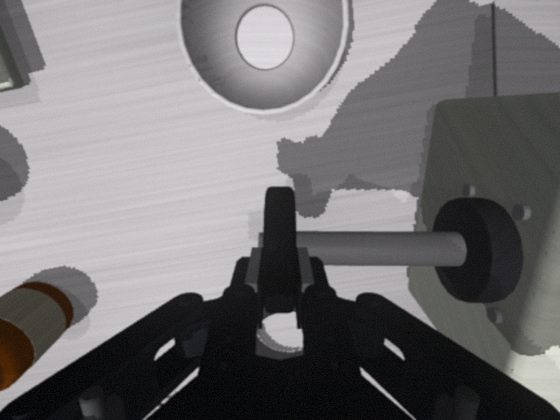

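```bash
cat > ax.py <<'E'
from h import *
o=manip.get_obs();y=np.array([.1745,.9847,0]);x=np.array([.9847,-.1745,0])
p=o['position'];f=o['ft_force']
print("t %.2f s=%.2f mm  lat=%.2f z=%.2f Fy=%.2f Fx=%.2f Fz=%.2f open=%.2f"%(o['time'],1e3*p@y,1e3*p@x,1e3*p[2],f@y,f@x,f[2],1e3*o['opening']), o['moment'].round(2))
E
python3 ax.py
python3 -m handwheel '[0,0,0,0,1,0,5, 0,0,0,0,2,0,5, 0,0,0,0,3,0,5, 0,0,0,0,4,0,5]' >/dev/null; python3 ax.py
python3 -m handwheel '[0,0,0,0,0,0,5, 0,0,0,0,0,0,5]' >/dev/null; python3 ax.py
```

```text
t 5.97 s=248.58 mm  lat=505.85 z=135.77 Fy=-0.43 Fx=-1.34 Fz=5.47 open=15.16 [-0.11  0.38 -0.19]
t 6.47 s=244.96 mm  lat=505.87 z=135.76 Fy=2.70 Fx=-2.04 Fz=6.89 open=15.00 [ 0.58  0.24 -0.18]
t 6.72 s=244.82 mm  lat=505.90 z=135.79 Fy=2.28 Fx=-2.19 Fz=8.41 open=14.64 [ 0.42  0.33 -0.15]
```

```bash

python3 -m handwheel '[0,0,0,0,1,0,5, 0,0,0,0,2,0,5]' >/dev/null; python3 ax.py
python3 -m handwheel '[0,0,0,0,0.5,0,5, 0,0,0,0,1,0,5]' >/dev/null; python3 ax.py
```

```text
t 6.97 s=242.96 mm  lat=505.86 z=135.74 Fy=1.62 Fx=-1.96 Fz=6.48 open=14.90 [ 0.63  0.22 -0.15]
t 7.22 s=241.96 mm  lat=505.85 z=135.75 Fy=1.97 Fx=-0.67 Fz=6.46 open=14.90 [ 0.58  0.19 -0.16]
```

```bash

python3 -m handwheel '[0,0,0,0,0.5,0,5, 0,0,0,0,1,0,5]' >/dev/null; python3 ax.py
```

```text
t 7.47 s=240.99 mm  lat=505.85 z=135.77 Fy=2.81 Fx=-0.80 Fz=6.45 open=15.16 [ 0.54  0.23 -0.19]
```

```bash

python3 -m handwheel '[0,0,0,0,0.5,0,5, 0,0,0,0,1,0,5]' >/dev/null; python3 ax.py
```

```text
t 7.72 s=239.96 mm  lat=505.84 z=135.76 Fy=2.84 Fx=-1.81 Fz=6.79 open=14.51 [ 0.61  0.32 -0.16]
```

```bash

python3 -m handwheel '[0,0,0,0,0.5,0,5, 0,0,0,0,1,0,5]' >/dev/null; python3 ax.py
```

```text
t 7.97 s=238.96 mm  lat=505.86 z=135.77 Fy=2.91 Fx=-2.29 Fz=6.13 open=14.91 [ 0.63  0.27 -0.14]
```

```bash

python3 -m handwheel '[0,0,0,0,0.5,0,5, 0,0,0,0,1,0,5]' >/dev/null; python3 ax.py
```

```text
t 8.22 s=237.96 mm  lat=505.81 z=135.76 Fy=3.02 Fx=-1.56 Fz=6.50 open=14.62 [ 0.57  0.26 -0.2 ]
```

```bash

python3 -m handwheel '[0,0,0,0,0.5,0,5, 0,0,0,0,1,0,5]' >/dev/null; python3 ax.py
```

```text
t 8.47 s=237.01 mm  lat=505.84 z=135.77 Fy=6.11 Fx=-2.15 Fz=5.34 open=15.13 [ 1.24  0.23 -0.17]
```

```bash

python3 -m handwheel '[0,0,0,0,0.5,0,5, 0,0,0,0,1,0,5]' >/dev/null; python3 ax.py
```

```text
t 8.72 s=236.91 mm  lat=505.83 z=135.81 Fy=11.19 Fx=-0.02 Fz=0.59 open=15.29 [ 2.15 -0.44 -0.25]
```

```bash

python3 -m handwheel '[0,0,0,0,0,0,5]' >/dev/null; python3 ax.py
```

```text
t 8.85 s=236.97 mm  lat=505.81 z=135.77 Fy=8.45 Fx=-0.11 Fz=1.71 open=14.87 [ 1.82 -0.29 -0.19]
```

```bash

python3 -m handwheel '[0,0,0,0,0,0,5]' >/dev/null; python3 ax.py
```

```text
t 8.97 s=236.93 mm  lat=505.83 z=135.77 Fy=8.99 Fx=-0.05 Fz=2.30 open=15.00 [ 1.81 -0.28 -0.16]
```

```bash

python3 -m handwheel '[0,0,0,0,0,0,5]' >/dev/null; python3 ax.py
```

```text
t 9.10 s=236.97 mm  lat=505.83 z=135.78 Fy=9.38 Fx=-0.60 Fz=3.07 open=14.76 [ 1.79 -0.27 -0.17]
```

```bash

python3 -m handwheel '[0,0,0,0,0.6,0,5, 0,0,0,0,0.6,0,5]' >/dev/null; python3 ax.py
```

```text
t 9.35 s=236.89 mm  lat=505.82 z=135.79 Fy=12.29 Fx=1.32 Fz=-1.03 open=15.01 [ 2.53 -0.65 -0.26]
```

```bash

python3 -m handwheel '[0,0,0,0,0,0,5, 0,0,0,0,0,0,5]' >/dev/null; python3 ax.py
```

```text
t 9.60 s=236.89 mm  lat=505.83 z=135.80 Fy=12.45 Fx=0.88 Fz=-0.50 open=14.92 [ 2.49 -0.66 -0.22]
```

```bash

python3 -m handwheel '[0,0,0,0,-1,0,5, 0,0,0,0,-2,0,5, 0,0,0,0,-3.5,0,5, 0,0,0,0,-5,0,5, 0,0,0,0,-6.5,0,5, 0,0,0,0,-8,0,5, 0,0,0,0,-9.5,0,5, 0,0,0,0,-11,0,5, 0,0,0,0,-12,0,5, 0,0,0,0,-13,0,5]' >/dev/null; python3 ax.py
```

```text
t 10.85 s=247.65 mm  lat=505.89 z=135.74 Fy=-2.83 Fx=-3.60 Fz=10.38 open=14.89 [-0.39  0.72 -0.12]
```

```bash

python3 -m handwheel '[0,0,0,0,-0.5,0,5, 0,0,0,0,-1,0,5]' >/dev/null; python3 ax.py
```

```text
t 11.10 s=248.64 mm  lat=505.89 z=135.75 Fy=-1.37 Fx=-3.55 Fz=10.23 open=14.63 [-0.41  0.66 -0.2 ]
```

```bash

python3 -m handwheel '[0,0,0,0,-0.5,0,5, 0,0,0,0,-1,0,5]' >/dev/null; python3 ax.py
```

```text
t 11.35 s=249.62 mm  lat=505.91 z=135.76 Fy=-2.12 Fx=-1.69 Fz=10.01 open=14.68 [-0.42  0.69 -0.17]
```

```bash

python3 -m handwheel '[0,0,0,0,-0.5,0,5, 0,0,0,0,-1,0,5, 0,0,0,0,-1.5,0,5]' >/dev/null; python3 ax.py
```

```text
t 11.72 s=251.16 mm  lat=505.92 z=135.76 Fy=-2.01 Fx=-3.62 Fz=10.28 open=14.94 [-0.4   0.68 -0.08]
```

```bash

python3 -m handwheel '[0,0,0,0,-0.5,0,5, 0,0,0,0,-1,0,5]' >/dev/null; python3 ax.py
```

```text
t 11.97 s=252.12 mm  lat=505.91 z=135.75 Fy=-2.22 Fx=-3.20 Fz=9.82 open=14.71 [-0.4   0.64 -0.16]
```

```bash

python3 -m handwheel '[0,0,0,0,-0.5,0,5, 0,0,0,0,-1,0,5]' >/dev/null; python3 ax.py
```

```text
t 12.22 s=253.13 mm  lat=505.91 z=135.77 Fy=-2.65 Fx=-1.95 Fz=10.78 open=14.83 [-0.43  0.68 -0.15]
```

```bash

python3 -m handwheel '[0,0,0,0,-0.5,0,5, 0,0,0,0,-1,0,5]' >/dev/null; python3 ax.py
```

```text
t 12.47 s=254.14 mm  lat=505.90 z=135.74 Fy=-2.38 Fx=-3.64 Fz=9.64 open=14.56 [-0.42  0.59 -0.1 ]
```

```bash

python3 -m handwheel '[0,0,0,0,-0.5,0,5, 0,0,0,0,-1,0,5]' >/dev/null; python3 ax.py
```

```text
t 12.72 s=255.14 mm  lat=505.91 z=135.75 Fy=-1.98 Fx=-1.92 Fz=9.81 open=14.82 [-0.4   0.63 -0.09]
```

```bash

python3 -m handwheel '[0,0,0,0,-0.5,0,5, 0,0,0,0,-1,0,5]' >/dev/null; python3 ax.py
```

```text
t 12.97 s=256.14 mm  lat=505.94 z=135.76 Fy=-2.44 Fx=-3.88 Fz=9.76 open=14.99 [-0.38  0.66 -0.11]
```

```bash

python3 -m handwheel '[0,0,0,0,-0.5,0,5, 0,0,0,0,-1,0,5]' >/dev/null; python3 ax.py
```

```text
t 13.22 s=256.29 mm  lat=505.92 z=135.72 Fy=-10.09 Fx=-4.05 Fz=15.47 open=15.01 [-1.8   1.31 -0.15]
```

```bash

python3 -m handwheel '[0,0,0,0,0,0,5]' >/dev/null; python3 ax.py
```

```text
t 13.35 s=256.26 mm  lat=505.93 z=135.76 Fy=-8.29 Fx=-4.25 Fz=13.68 open=14.76 [-1.5   1.22 -0.15]
```

```bash

python3 -m handwheel '[0,0,0,0,-0.5,0,5, 0,0,0,0,-0.5,0,5]' >/dev/null; python3 ax.py
```

```text
t 13.60 s=256.32 mm  lat=505.93 z=135.73 Fy=-11.30 Fx=-4.89 Fz=16.04 open=14.73 [-2.09  1.47 -0.03]
```

```bash

python3 -m handwheel '[0,0,0,0,0,0,5, 0,0,0,0,0,0,5]' >/dev/null; python3 ax.py; python3 - <<'E'
from h import *
r=eyes.read_camera("wrist");cv2.imwrite("pics/w4.png",r["image"][:,:,::-1])
E
python3 ax.py
```

```text
t 13.85 s=256.32 mm  lat=505.95 z=135.74 Fy=-11.40 Fx=-5.54 Fz=15.98 open=14.72 [-2.09  1.4  -0.13]
t 13.90 s=256.28 mm  lat=505.95 z=135.73 Fy=-11.72 Fx=-4.23 Fz=16.89 open=14.90 [-2.04  1.5  -0.04]
```

```bash

python3 -m handwheel '[0,0,0,0,1,0,5, 0,0,0,0,2,0,5, 0,0,0,0,3.5,0,5, 0,0,0,0,5,0,5, 0,0,0,0,6.5,0,5, 0,0,0,0,8,0,5, 0,0,0,0,9,0,5, 0,0,0,0,9.7,0,5, 0,0,0,0,9.7,0,5]' >/dev/null; python3 ax.py; python3 - <<'E'
from h import *
r=eyes.read_camera("wrist");cv2.imwrite("pics/w5.png",r["image"][:,:,::-1])
a=[cv2.imread(f"pics/w{i}.png")[180:330,200:500] for i in (3,4,5)]
cv2.imwrite("pics/cmp.png",cv2.resize(np.vstack(a),None,fx=1.33,fy=1.33))
# shift of the disc (relative to hand) between views
import numpy as np
def g(i): return cv2.cvtColor(cv2.imread(f"pics/w{i}.png"),cv2.COLOR_BGR2GRAY).astype(np.float32)[188:230,255:305]
for i in (4,5): print(i,cv2.phaseCorrelate(g(3),g(i)))
for i in (3,4,5):
    full=cv2.cvtColor(cv2.imread(f"pics/w{i}.png"),cv2.COLOR_BGR2GRAY)[195:225].mean(0);print(i,full[258:304].round().astype(int))
E
```

```text
t 15.03 s=248.56 mm  lat=505.89 z=135.78 Fy=1.10 Fx=-1.67 Fz=7.44 open=15.16 [ 0.44  0.29 -0.16]
4 ((-0.09728509747086989, 0.5974144282762985), 0.9427304039001465)
5 ((-0.011164311757923429, 0.6425147959620148), 0.98501373079088)
3 [188 188 188 189 186 160 104  52  34  33  33  34  33  32  33  32  31  31
  31  30  31  31  29  30  30  30  30  29  29  29  28  29  28  28  27  27
  37  71 111 127 127 122 119 118 117 116]
4 [186 185 185 185 183 159 104  51  33  32  33  33  32  32  32  32  31  31
  31  30  30  29  30  30  29  29  29  28  29  29  28  28  28  28  27  27
  39  73 110 123 121 118 117 116 113 111]
5 [188 188 188 188 185 160 102  51  35  33  33  33  32  33  32  33  32  31
  31  31  31  31  30  31  29  29  30  29  29  28  28  28  28  28  28  28
  38  72 110 129 128 122 119 119 117 115]
```

View pics/cmp.png

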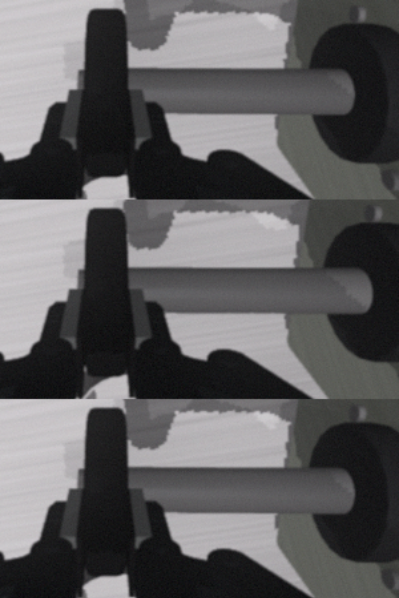

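```bash

python3 -m handwheel '[0,0,0,0,0.9,0,5, 0,0,0,0,1.8,0,5, 0,0,0,0,1.8,0,5]' >/dev/null; python3 ax.py
```

```text
t 15.45 s=246.74 mm  lat=505.89 z=135.77 Fy=1.54 Fx=-1.46 Fz=6.98 open=15.36 [ 0.41  0.26 -0.15]
```

```bash

python3 -m handwheel '[0,0,0,0,0,0,25, 0,0,0,0,0,0,40, 0,0,0,0,0,0,60, 0,0,0,0,0,0,60, 0,0,0,0,0,0,60, 0,0,0,0,0,0,60]'; python3 ax.py;  python3 - <<'E'
from h import *
r=eyes.read_camera("wrist");cv2.imwrite("pics/w6.png",r["image"][:,:,::-1])
g=lambda i:cv2.cvtColor(cv2.imread(f"pics/w{i}.png"),cv2.COLOR_BGR2GRAY)[195:225].mean(0)[258:304].round().astype(int)
print(g(6))
E
```

```text
time: 16.2
position: [0.5409, 0.1543, 0.1353]
eef_rot: [[-0.0, -0.174, -0.985], [0.0, -0.985, 0.174], [-1.0, -0.0, 0.0]]
ft_force: [0.5, -0.4, -0.1]
opening: 0.0599
t 16.20 s=246.34 mm  lat=505.73 z=135.28 Fy=-0.29 Fx=0.58 Fz=-0.10 open=59.94 [-0.02  0.02  0.03]
[185 184 184 181 158 106  54  34  32  33  32  32  32  32  31  32  31  30
  30  29  30  30  29  30  28  29  28  28  28  28  27  28  28  27  27  32
  63 106 127 128 123 117 116 116 116 115]
```

View pics/w6.png

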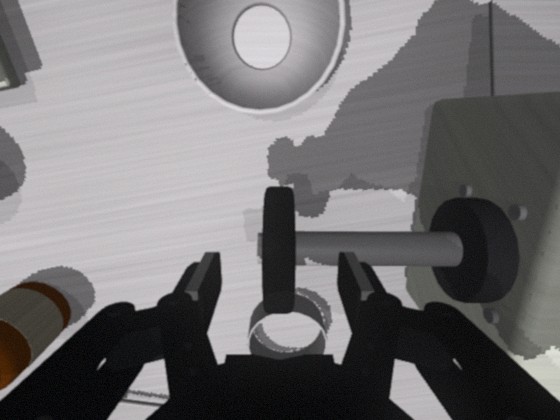

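```bash

python3 -m handwheel '[0,0,0,-30,0,0,60, 0,0,0,-90,0,0,60, 0,0,0,-150,0,0,60, 0,0,0,-210,0,0,40, 0,0,0,-250,30,10,20, 0,0,0,-250,85,30,0, 0,0,0,-250,140,50,0, 0,0,0,-250,195,70,0, 0,0,0,-250,240,88,0, 0,0,0,-250,256,91,0, 0,0,0,-250,256,91,0]'; python3 ax.py;  python3 - <<'E'
from h import *
r=eyes.read_camera("wrist");cv2.imwrite("pics/w7.png",r["image"][:,:,::-1])
o=manip.get_obs();print(o["joint_pos"])
for c in("wrist","scene"):
  r=eyes.read_camera(c)
  if c=="scene":cv2.imwrite("pics/s7.png",r["image"][:,:,::-1])
  for q in eyes.place_of(c,"clamp_tip")[:2]:
    P=atz(r,q["pixel"],.232);d=P-np.array([.5198,.0405,0]);print(c,q["pixel"],q["score"],P,"machine xy",d@[.9847,-.1745,0],d@[.1745,.9847,0])
E
```

```text
time: 17.62
position: [0.4063, -0.0827, 0.3854]
eef_rot: [[0.0, -0.176, -0.984], [-0.0, -0.984, 0.176], [-1.0, 0.0, -0.0]]
ft_force: [0.5, -0.2, 0.1]
opening: 0.0002
t 17.62 s=-10.53 mm  lat=414.55 z=385.42 Fy=-0.13 Fx=0.52 Fz=0.10 open=0.23 [ 0.05  0.03 -0.  ]
[ 41.41153148  -4.43626194 -31.89978377 108.05176933  -2.41570726
  75.71658405 -89.88062756]
wrist [278.8, 135.7] 0.55 [ 0.46170853 -0.09183684  0.232     ] machine xy -0.034109895092080185 -0.14044904557411103
scene [246.4, 164.8] 0.44 [ 0.46358682 -0.08459144  0.232     ] machine xy -0.033524662695061054 -0.13298674463330348
```

View pics/w7.png

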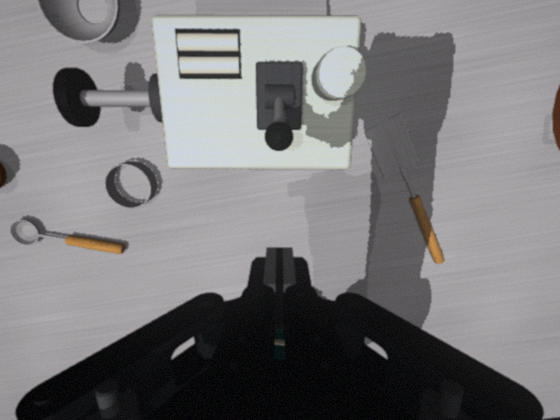

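```bash

python3 -m handwheel '[0,0,0,50,0,0,0, 0,0,0,100,0,0,0, 0,0,0,135,0,0,0, 0,0,0,147,0,0,0, 0,0,0,147,0,0,0, 0,0,0,147,0,-12,0, 0,0,0,147,0,-24,0, 0,0,0,147,0,-36,0, 0,0,0,147,0,-46,0, 0,0,0,147,0,-56,0]'; python3 ax.py;  python3 - <<'E'
from h import *
r=eyes.read_camera("wrist");cv2.imwrite("pics/w8.png",r["image"][:,:,::-1])
E
```

```text
time: 19.12
position: [0.4625, -0.0917, 0.2382]
eef_rot: [[-0.0, -0.174, -0.985], [0.0, -0.985, 0.174], [-1.0, -0.0, 0.0]]
ft_force: [-1.2, 0.2, 0.4]
opening: 0.0002
t 19.12 s=-9.63 mm  lat=471.47 z=238.24 Fy=0.01 Fx=-1.25 Fz=0.37 open=0.23 [0.02 0.26 0.06]
```

View pics/w8.png

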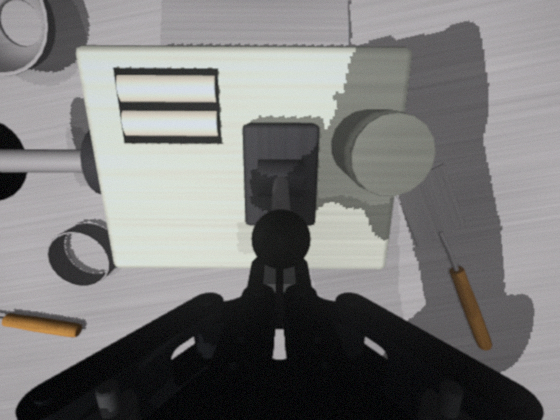

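```bash

python3 -m handwheel '[0,0,0,0,0,-10,0, 0,0,0,0,0,-20,0, 0,0,0,0,0,-28,0, 0,0,0,0,0,-36,0, 0,0,0,0,0,-40,0]'|grep time; python3 ax.py
python3 -m handwheel '[0,0,0,0,0,-2,0, 0,0,0,0,0,-4,0]'|grep time; python3 ax.py
```

```text
time: 19.8
t 19.80 s=-9.63 mm  lat=511.18 z=238.14 Fy=0.04 Fx=-0.32 Fz=-0.25 open=-0.16 [ 0.04  0.22 -0.02]
time: 20.05
t 20.05 s=-9.66 mm  lat=514.77 z=238.28 Fy=0.55 Fx=-1.33 Fz=-0.42 open=-0.14 [ 0.04  0.23 -0.01]
```

```bash

python3 -m handwheel '[0,0,0,0,0,-1.5,0, 0,0,0,0,0,-3,0]'|grep time; python3 ax.py
```

```text
time: 20.3
t 20.30 s=-9.69 mm  lat=517.82 z=238.32 Fy=-0.27 Fx=-0.35 Fz=-1.03 open=-0.02 [ 0.08  0.22 -0.04]
```

```bash

python3 -m handwheel '[0,0,0,0,0,-1.5,0, 0,0,0,0,0,-3,0]'|grep time; python3 ax.py
```

```text
time: 20.55
t 20.55 s=-9.69 mm  lat=520.33 z=238.09 Fy=0.09 Fx=-10.45 Fz=3.48 open=0.17 [0.35 2.13 0.02]
```

```bash

python3 -m handwheel '[0,0,0,0,0,-1,0, 0,0,0,0,0,-2,0]'|grep time; python3 ax.py;  python3 - <<'E'
from h import *
r=eyes.read_camera("wrist");cv2.imwrite("pics/w9.png",r["image"][:,:,::-1])
E
```

```text
time: 20.8
t 20.80 s=-9.68 mm  lat=520.86 z=237.86 Fy=-0.34 Fx=-23.92 Fz=13.53 open=-0.02 [ 0.78  4.93 -0.01]
```

View pics/w9.png

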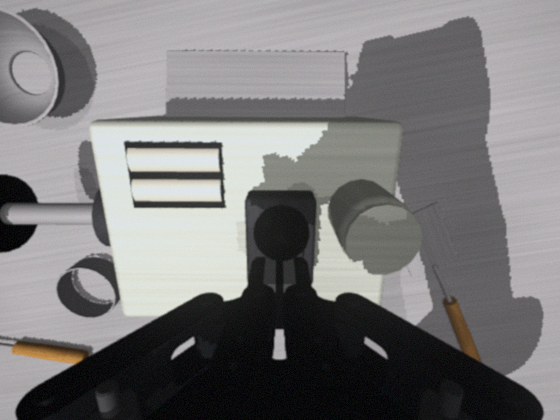

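```bash

python3 -m handwheel '[0,0,0,0,0,8,0, 0,0,0,0,0,25,0, 0,0,0,0,0,45,0, 0,0,0,-50,0,70,0, 0,0,0,-100,0,100,0, 0,0,0,-150,0,120,0, 0,0,0,-150,0,120,0]'; python3 - <<'E'
from h import *
for c in("wrist","scene","top"):
  r=eyes.read_camera(c);cv2.imwrite(f"pics/{c}10.png",r["image"][:,:,::-1])
  for n,z in(("clamp_tip",.232),("roller_shaft",.1),("nose",.1)):
   for q in eyes.place_of(c,n)[:1]:
    P=atz(r,q["pixel"],z);d=P-np.array([.5198,.0405,0]);print(c,n,q["pixel"],round(q["score"],2),"machine xy",d@[.9847,-.1745,0],d@[.1745,.9847,0])
a=cv2.imread("pics/scene10.png")[150:270,190:350];cv2.imwrite("pics/s10z.png",cv2.resize(a,None,fx=5,fy=5,interpolation=2))
E
```

```text
time: 21.72
position: [0.3952, -0.0798, 0.3918]
eef_rot: [[0.006, -0.175, -0.985], [-0.004, -0.985, 0.175], [-1.0, 0.002, -0.007]]
ft_force: [0.4, -0.1, -0.5]
opening: 0.0002
wrist clamp_tip [280.4, 31.8] 0.59 machine xy 0.03974511334603749 -0.14225438166897952
wrist roller_shaft [83.3, 90.7] 0.61 machine xy 0.0018247093577585154 0.11191315952934316
wrist nose [160.0, 88.9] 0.73 machine xy 0.00400000463470843 0.012485982407187386
scene clamp_tip [229.8, 175.8] 0.66 machine xy 0.03954724007619877 -0.13219316327198272
scene roller_shaft [302.1, 237.7] 0.79 machine xy 0.0019493764624745407 0.10956861417819042
scene nose [273.5, 222.2] 0.83 machine xy 0.001367149452629498 0.0009604485195429995
top clamp_tip [344.0, 190.4] 0.44 machine xy 0.03333504439924804 -0.1477483172140291
top roller_shaft [251.9, 190.7] 0.75 machine xy 0.001894739689149162 0.1214800889988918
top nose [285.4, 199.2] 0.84 machine xy -0.0052309685119975085 0.012737892527742812
```

View pics/wrist10.png

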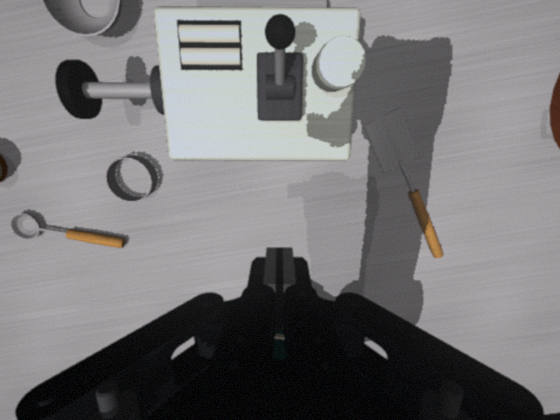

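View pics/s10z.png

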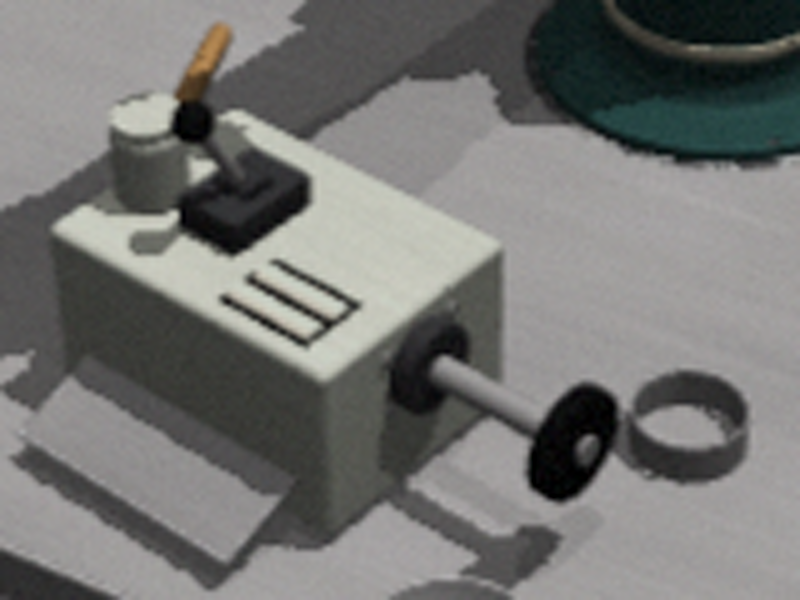

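The wrist view shows the ball at (280, 32), on the +x side and right over. The scene crop shows the disc at about (303, 238), 1–2 px further in than at the start, which fits the roughly 2 mm move to centre. The tin and cutter haven't moved, and the arm is clear of everything.

```bash
python3 -c "
from cell import manip
print(manip.hand_in())"
```

```text
the job is handed in; nothing more can be done
None
```

The shaft is centred between its two stops, the clamp lever is fully over, and the job was handed in at about 22 s. No verdict was reported.

- **Inner stop:** I gripped the disc by its rim and pushed in until the wrist read about 12.4 N. Less the 2.5 N friction, that is about 10 N on the stop. The tool stood at 236.9 mm along the shaft axis.
- **Outer stop:** I pulled out to about 11.5 N, or about 9 N on the stop, at 256.3 mm. Both contacts were held for more than 0.2 s.
- **Centring:** The midpoint is 246.6 mm, and I released at 246.7 mm. The hand drifted about 0.4 mm while opening, but the wrist picture showed that the disc stayed put.
- **Clamp lever:** I pushed the ball over with closed fingers until it met its end, where the force peaked at about 24 N. Afterwards the cameras put the ball 33 to 40 mm to +x of the pivot (38 mm is fully over). The arm is raised clear.
- **Other things:** None of the kitchen things looked moved in the last pictures I viewed.

**Checks that disagreed:**
- **Stop softness:** The tool moved less under load than the stated 0.17 mm per N, by over 1 mm at the outer stop. I relied on the two contacts being at nearly equal force. Taking the positions where contact began instead gives a midpoint of about 246.9 mm, well inside the 2 mm allowed.
- **Camera readings:** The three cameras place the disc 110 to 121 mm out along y. That is too coarse to confirm the centring, so it rests on the arm's own readings.

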